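Line up the cartridge valves by height on the stock board

ROBOT

A 6-joint arm with a two-finger parallel gripper is mounted at the origin on the work surface. World frame = base frame: x ahead of the robot, y to its left, z up, the work surface at z = 0. Lengths are in m, angles in rad, forces in N, time in s.
With the tool pointing down it reaches from about 0.35 to 0.775 m from the base axis. Payload 7.3 kg.
Tool frame: the origin (TCP) lies between the finger pads; the fingertips stand 8 mm ahead of it and the grasp point (between the pads) lies 11 mm behind it (robot.nose_length is the distance from the TCP to the fingertips, in m); z points along the fingers, y is the line along which they close (so a half turn about z gives the same grasp; the last joint's range is limited). The gripper opens to 92 mm and grips with 3 to 60 N. Pads are 19 mm wide; open, the fingers measure 130 mm over their backs; the gripper's body (75 mm by 190 mm) begins 47 mm behind the grasp point.
Start: joints at [-1.306, 0.342, 1.524, -0, 1.275, -0.146], TCP at [0.21, -0.481, 0.235] pointing down, gripper open.
Joint ranges: [-2.53, 2.53], [-0.77, 2.02], [0.04, 2.7], [-1, 4.14], [0.28, 2.66], [-3.11, 3.11]. Speed limits (rad/s): [2.57, 2.57, 3.14, 3.14, 3.14, 3.14].

INTERFACE

Orientations are given as [roll, pitch, yaw] about the fixed x, y, z axes, in that order (R = Rz(yaw) Ry(pitch) Rx(roll)).
In Python, from cell import robot gives the robot as it stands. The module is installed in compiled form; this text tells all that it offers.
- The arm moves only by the shell command python3 -m jog 'ROWS' [FORCE]. ROWS is JSON, a list that holds one entry, the list of rows, each a list of 5 numbers: the gripper's target within -1 to 1 (fully open at 1, half-way at 0, shut at -1), then the shift along the tool's x, y, z in m, then the turn about the tool's z in rad. A call has 1 to 5 rows; each row is the pose to reach, as a shift and turn from the pose commanded when the call began, along the tool's axes at that moment; what a row does not reach only later rows make up. A row lasts 1/12 s, in which the tool goes at most 41.7 mm and 7.16 degrees, less where a joint would pass 70% of its speed; a pose out of reach is approached as far as the arm can. A call with a gripper value outside its range is refused whole. The fingers move at their own pace and stop on an object; FORCE is the grip in N (left out, the last holds). Time passes only in rows, so rows that repeat a pose let the fingers close. It gives the time, the measured TCP pose, the force, the opening and the grip force at its end, in the units of the state.
- robot.observe(): the state, without advancing time (a new reading comes with each control period).
- robot.read_camera(name): name is "scene" or "top"; returns the picture (400x640x3 uint8, red, green, blue); there is no depth.
- robot.camera_model(name): a dict with "camera_matrix" (3x3 intrinsics, pixels), "position" and "attitude" of the camera in the world. Camera axes: x right, y down, z forward; pixel columns grow to the right and rows downward; lengths in m; the calibration is good to about 2 mm. A picture is of the moment at which its call begins. camera_model takes no time and is no camera call.
- robot.hand_in(): hands the job in; it is judged then, once.
The state is a dict: "time": time; "qpos": joint angles; "qvel": joint speeds; "joint_efforts": joint torques, N m; "tool_pos": TCP position; "tool_rot": TCP orientation; "contact_force": force on the tool from outside, world axes, zero at the start; "torque": the same for the moment, N m; "opening": finger opening in m; "grip_force": force on a finger pad.
Only numpy, scipy, OpenCV 4.12 (cv2) and the standard library are available. Lean on these libraries where they do the work, as an engineer would, in place of code of your own. Each camera call takes 0.05 s, during which the arm holds its last target. There are 200 camera calls.

TASK

Stand the four yellow hydraulic cartridge valves upright on the row of four round rubber pads, one at the middle of each pad so that its foot is wholly on the rubber, in order of height: the shortest on the pad next to the red end stop, rising to the tallest at the far end of the row. Do not knock any valve over, and leave the pressure gauge where it lies.

Things in the scene. Friction and masses are not known exactly. Their poses are not given: they have to be found in the camera images.
- valve_blue: Loose hydraulic cartridge valve standing upright, the shortest of four: 55 mm tall, with a blue cap on top. Steel hexagonal foot 41 mm across corners and 12 mm high, above it a straight round barrel 32 mm in diameter up to the top (yellow, the uppermost 14 mm is the blue cap). About 160 g, give or take a third. Origin: centre of its underside; z up along the valve.
- valve_white: Loose hydraulic cartridge valve standing upright, the second shortest of four: 75 mm tall, with a white cap on top. Steel hexagonal foot 41 mm across corners and 12 mm high, above it a straight round barrel 32 mm in diameter up to the top (yellow, the uppermost 14 mm is the white cap). About 200 g, give or take a third. Origin: centre of its underside; z up along the valve.
- valve_black: Loose hydraulic cartridge valve standing upright, the second tallest of four: 95 mm tall, with a black cap on top. Steel hexagonal foot 41 mm across corners and 12 mm high, above it a straight round barrel 32 mm in diameter up to the top (yellow, the uppermost 14 mm is the black cap). About 240 g, give or take a third. Origin: centre of its underside; z up along the valve.
- valve_green: Loose hydraulic cartridge valve standing upright, the tallest of four: 115 mm tall, with a green cap on top. Steel hexagonal foot 41 mm across corners and 12 mm high, above it a straight round barrel 32 mm in diameter up to the top (yellow, the uppermost 14 mm is the green cap). About 280 g, give or take a third. Origin: centre of its underside; z up along the valve.
- pad1: One of four identical black rubber pads, fixed in a straight row at 90 mm spacing on a 6 mm thick plywood board (90 x 430 mm); round, 64 mm in diameter, 3 mm thick, its top 9 mm above the table. pad1, pad2, pad3, pad4 follow one another along the row. Origin: centre of its underside; y runs along the row, x across it, z up.
- pad2: One of four identical black rubber pads, fixed in a straight row at 90 mm spacing on a 6 mm thick plywood board (90 x 430 mm); round, 64 mm in diameter, 3 mm thick, its top 9 mm above the table. pad1, pad2, pad3, pad4 follow one another along the row. Origin: centre of its underside; y runs along the row, x across it, z up.
- pad3: One of four identical black rubber pads, fixed in a straight row at 90 mm spacing on a 6 mm thick plywood board (90 x 430 mm); round, 64 mm in diameter, 3 mm thick, its top 9 mm above the table. pad1, pad2, pad3, pad4 follow one another along the row. Origin: centre of its underside; y runs along the row, x across it, z up.
- pad4: One of four identical black rubber pads, fixed in a straight row at 90 mm spacing on a 6 mm thick plywood board (90 x 430 mm); round, 64 mm in diameter, 3 mm thick, its top 9 mm above the table. pad1, pad2, pad3, pad4 follow one another along the row. Origin: centre of its underside; y runs along the row, x across it, z up.
- red_stop: Red end stop fixed on the board at one end of the row of pads (a grey one of the same size stands at the other end): block 70 mm across the row, 22 mm along it, 30 mm high, its centre 62 mm beyond the centre of the last pad, its top 36 mm above the table. It may be at either end. Origin: centre of its underside; y runs along the row, x across it, z up.
- gauge: Bystander, not to be disturbed: a loose pressure gauge lying on its back on the table, white face up, steel case 63 mm in diameter and 28 mm high, brass stem reaching 56 mm from the centre along its -x. Origin: centre of its underside; z up.

How it is judged:
By the outcome, as a careful person would: the job done as asked, in the order asked, and still so for the second after the job is handed in, with the robot touching nothing.
It also fails if it takes over 93 s, if anything falls off the work surface, if the arm or the gripper's body presses on something with over 40 N, if the wrist force passes 120 N, or if a joint passes its speed limit or range.

## Working session

There is one attempt and no reset: what is moved stays moved. The work goes in short steps, Python scripts to look and compute and a shell command to move; the robot and the scene stay as the last step left them, time stands still between calls to the robot, and variables do not carry over. Pictures are saved under pics/ and viewed, at most 14 in all, crops included, and the job is handed in when it is done.

```bash
mkdir -p pics; python3 - <<'E'
from cell import robot
import cv2
for n in("scene","top"):
    cv2.imwrite(f"pics/{n}0.png",robot.read_camera(n)[:,:,::-1]); print(robot.camera_model(n))
s=robot.observe();print(s["time"],s["tool_pos"],s["tool_rot"],s["opening"])
E
```

```text
{'camera_matrix': array([[465.71805499,   0.        , 318.90439132],
       [  0.        , 465.71805499, 195.73456122],
       [  0.        ,   0.        ,   1.        ]]), 'position': array([ 1.11127632, -0.29865968,  0.83180132]), 'attitude': array([-2.45830175e+00, -2.41784500e-03,  1.00060555e+00])}
{'camera_matrix': array([[364.55489906,   0.        , 322.55904798],
       [  0.        , 364.55489906, 197.16839155],
       [  0.        ,   0.        ,   1.        ]]), 'position': array([0.40113802, 0.04757771, 0.82256635]), 'attitude': array([-2.93953521e+00,  2.02689115e-03, -1.41872497e+00])}
0.1 [ 0.20956647 -0.48096529  0.23411504] [-3.14020186e+00 -1.69783380e-04  4.10805132e-01] 0.09170326709526054
```

View pics/top0.png

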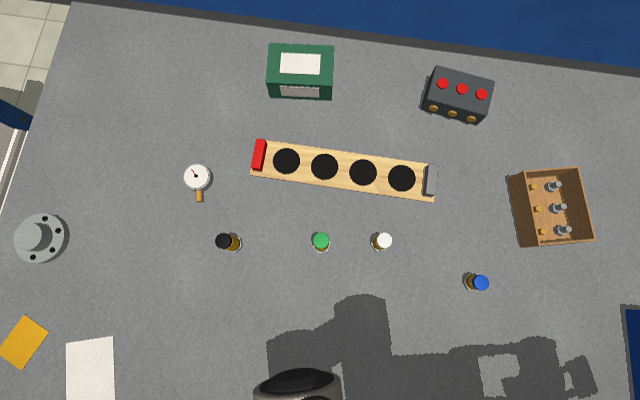

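View pics/scene0.png

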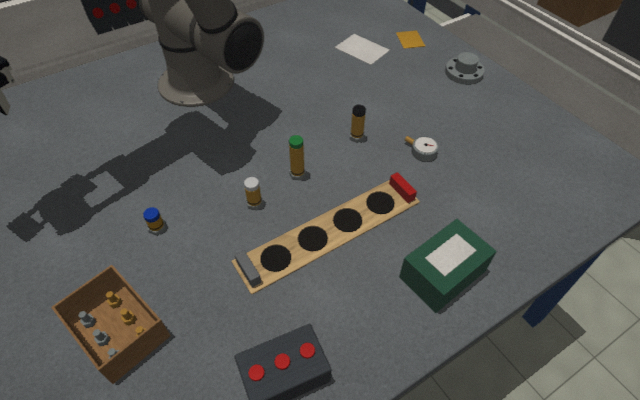

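```bash
python3 - <<'E'
import cv2
t=cv2.imread("pics/top0.png")[130:300,190:500]; cv2.imwrite("pics/top0c.png",cv2.resize(t,None,fx=2.5,fy=2.5,interpolation=cv2.INTER_CUBIC))
t=cv2.imread("pics/scene0.png")[90:300,135:455]; cv2.imwrite("pics/scene0c.png",cv2.resize(t,None,fx=2.5,fy=2.5,interpolation=cv2.INTER_CUBIC))
E
```

```text
(no output)
```

View pics/top0c.png

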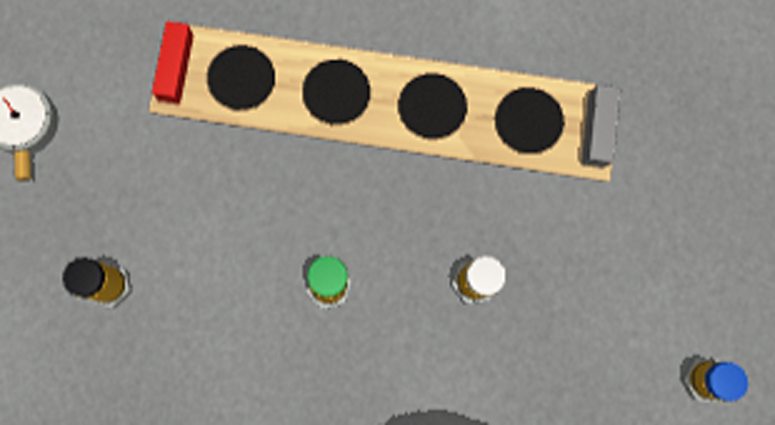

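View pics/scene0c.png

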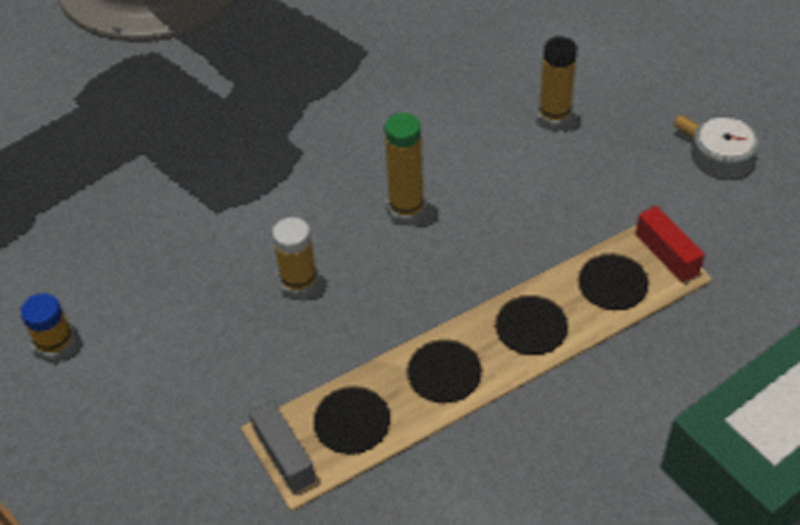

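```bash
cat > h.py <<'E'
from cell import robot
import numpy as np
from scipy.spatial.transform import Rotation as R
def ray(n,px,z):
    m=robot.camera_model(n); d=R.from_euler('xyz',m["attitude"]).apply(np.linalg.solve(m["camera_matrix"],[px[0],px[1],1]))
    p=m["position"]; return p+d*(z-p[2])/d[2]
def go(x,y,z,yaw):
    s=robot.observe(); r=R.from_euler('xyz',s["tool_rot"])
    print("t",round(s["time"],2),"pos",s["tool_pos"].round(4),"rot",s["tool_rot"].round(4),"F",np.round(s["contact_force"],1),"open",round(s["opening"],4))
    print("shift",r.inv().apply(np.array([x,y,z])-s["tool_pos"]).round(4),"turn",round(-(yaw-s["tool_rot"][2]),4))
E
python3 - <<'E'
from h import *
un=lambda c,o:((np.array(c)+.5)/2.5-.5+o)
T=dict(black=(83,277),green=(327,276),white=(486,275),blue=(728,381),p1=(241,77),p2=(336,91),p3=(433,105),p4=(529,119))
S=dict(black=(560,46),green=(403,123),white=(291,231),blue=(42,307),p1=(613,281),p2=(532,325),p3=(445,371),p4=(352,420))
Z=dict(black=.095,green=.115,white=.075,blue=.055)
for k in T:
    a=ray("top",un(T[k],(190,130)),Z.get(k,.009));b=ray("scene",un(S[k],(135,90)),Z.get(k,.009))
    print(k,a[:2].round(4),b[:2].round(4),((a+b)/2)[:2].round(4))
g=np.mean([ray("top",un((18,113),(190,130)),.028),ray("scene",un((727,138),(135,90)),.028)],0);print("gauge",g)
go(.3,-.3,.2,1.5)
E
```

```text
black [0.4313 0.2543] [0.4297 0.2545] [0.4305 0.2544]
green [0.4598 0.062 ] [0.4578 0.0622] [0.4588 0.0621]
white [ 0.4836 -0.0655] [ 0.4836 -0.0668] [ 0.4836 -0.0661]
blue [ 0.4297 -0.2748] [ 0.4299 -0.2746] [ 0.4298 -0.2747]
p1 [0.6389 0.1715] [0.638  0.1705] [0.6385 0.171 ]
p2 [0.6388 0.0821] [0.639  0.0808] [0.6389 0.0814]
p3 [ 0.6391 -0.0086] [ 0.6389 -0.009 ] [ 0.639  -0.0088]
p4 [ 0.6392 -0.0977] [ 0.6387 -0.0992] [ 0.6389 -0.0985]
gauge [0.56821828 0.36199955 0.028     ]
t 0.1 pos [ 0.2096 -0.481   0.2341] rot [-3.1402e+00 -2.0000e-04  4.1080e-01] F [-0.2 -0.3  0.3] open 0.0917
shift [ 0.1552 -0.1297  0.0343] turn -1.0892
```

```bash
python3 -m jog '[[[1,0.02,-0.008,0.006,-0.1],[1,0.055,-0.02,0.015,-0.22],[1,0.09,-0.032,0.025,-0.34],[1,0.125,-0.045,0.037,-0.46],[1,0.16,-0.057,0.05,-0.58]]]'; python3 -c "
from h import *
go(.4298,-.2747,.15,np.pi/2)"
```

```text
time: 0.52
tool_pos: [0.3344, -0.3638, 0.1842]
tool_rot: [3.141, 0.0, 0.996]
contact_force: [0.6, -0.5, -0.9]
opening: 0.0918
grip_force: 0.0
t 0.52 pos [ 0.3344 -0.3638  0.1842] rot [3.1415 0.     0.996 ] F [ 0.6 -0.5 -0.9] open 0.0918
shift [0.1267 0.0316 0.0342] turn -0.5748
```

```bash
python3 -m jog '[[[1,0.035,0.008,0.01,-0.12],[1,0.07,0.016,0.02,-0.24],[1,0.1,0.025,0.03,-0.36],[1,0.12,0.03,0.034,-0.48],[1,0.127,0.032,0.034,-0.575]]]'>/dev/null;python3 -m jog '[[[1,0,0,0,0],[1,0,0,0,0]]]' >/dev/null; python3 -c "
from h import *
go(.4298,-.2747,.026,np.pi/2)"
```

```text
t 1.1 pos [ 0.4299 -0.2762  0.1505] rot [-3.141e+00 -2.000e-04  1.564e+00] F [0.1 0.9 0.3] open 0.0917
shift [ 1.500e-03 -1.000e-04  1.245e-01] turn -0.0068
```

```bash
python3 -m jog '[[[1,0.001,0,0.03,-0.006],[1,0.001,0,0.06,-0.006],[1,0.001,0,0.09,-0.006],[1,0.001,0,0.11,-0.006],[1,0.001,0,0.124,-0.006]]]' 20;python3 -m jog '[[[1,0,0,0,0],[-0.1,0,0,0,0],[-0.2,0,0,0,0],[-0.4,0,0,0,0],[-0.4,0,0,0,0]]]' 20; python3 -m jog '[[[-0.5,0,0,0,0],[-0.5,0,0,0,0],[-0.5,0,0,0,0]]]' 20; python3 -c "
from h import *
go(.4298,-.2747,.126,np.pi/2)"
```

```text
time: 1.52
tool_pos: [0.4283, -0.2758, 0.0248]
tool_rot: [-3.139, -0.002, 1.567]
contact_force: [0.5, -0.1, -0.8]
opening: 0.0918
grip_force: 0.0
time: 1.93
tool_pos: [0.4304, -0.2761, 0.0279]
tool_rot: [3.14, 0.002, 1.571]
contact_force: [-0.2, 0.3, -0.2]
opening: 0.0697
grip_force: 0.0
time: 2.18
tool_pos: [0.4301, -0.2756, 0.0271]
tool_rot: [3.141, 0.001, 1.572]
contact_force: [0.3, -0.2, -0.1]
opening: 0.0494
grip_force: 0.0
t 2.18 pos [ 0.4301 -0.2756  0.0271] rot [3.1411e+00 5.0000e-04 1.5718e+00] F [ 0.3 -0.2 -0.1] open 0.0494
shift [ 0.0008 -0.0003 -0.0989] turn 0.001
```

```bash
python3 -m jog '[[[-0.8,0,0,0,0],[-0.8,0,0,0,0],[-0.8,0,0,0,0],[-0.8,0,0,0,0],[-0.8,0,0,0,0]]]' 20; python3 -m jog '[[[-0.8,0,0,-0.01,0],[-0.8,0,0,-0.035,0],[-0.8,0,0,-0.065,0],[-0.8,0,0,-0.09,0],[-0.8,0,0,-0.1,0]]]'; python3 -c "
from h import *
go(.6386,.171,.126,np.pi/2)"
```

```text
time: 2.6
tool_pos: [0.43, -0.2754, 0.0267]
tool_rot: [-3.142, 0.0, 1.572]
contact_force: [0.2, 0.4, 1.3]
opening: 0.0319
grip_force: 20.0
time: 3.02
tool_pos: [0.4312, -0.2765, 0.1304]
tool_rot: [3.138, 0.004, 1.572]
contact_force: [0.6, -1.4, -1.2]
opening: 0.0317
grip_force: 20.0
t 3.02 pos [ 0.4312 -0.2765  0.1304] rot [3.1375 0.0036 1.5719] F [ 0.6 -1.4 -1.2] open 0.0317
shift [0.4472 0.2079 0.0037] turn 0.0011
```

```bash
python3 -m jog '[[[-0.8,0.015,0.007,0,0],[-0.8,0.045,0.021,0,0],[-0.8,0.078,0.036,0,0],[-0.8,0.112,0.052,0,0],[-0.8,0.146,0.068,0,0]]]'>/dev/null; python3 -m jog '[[[-0.8,0.034,0.016,0,0],[-0.8,0.068,0.032,0,0],[-0.8,0.102,0.048,0,0],[-0.8,0.136,0.064,0,0],[-0.8,0.17,0.08,0,0]]]'>/dev/null; python3 -m jog '[[[-0.8,0.034,0.016,0,0],[-0.8,0.068,0.032,0,0],[-0.8,0.1,0.047,0,0],[-0.8,0.121,0.056,0,0],[-0.8,0.13,0.061,0,0]]]'>/dev/null; python3 -m jog '[[[-0.8,0,0,0,0],[-0.8,0,0,0,0],[-0.8,0,0,0,0]]]'; python3 -c "
from h import *
go(.6386,.170,.036,np.pi/2)"
```

```text
time: 4.52
tool_pos: [0.6379, 0.1691, 0.1263]
tool_rot: [-3.14, 0.001, 1.571]
contact_force: [-0.4, -0.5, -1.5]
opening: 0.0318
grip_force: 20.0
t 4.52 pos [0.6379 0.1691 0.1263] rot [-3.1402e+00  8.0000e-04  1.5707e+00] F [-0.4 -0.5 -1.5] open 0.0318
shift [0.0009 0.0008 0.0903] turn -0.0001
```

```bash
python3 -m jog '[[[-0.8,0.001,0.001,0.02,0],[-0.8,0.001,0.001,0.045,0],[-0.8,0.001,0.001,0.068,0],[-0.8,0.001,0.001,0.082,0],[-0.8,0.001,0.001,0.088,0]]]'>/dev/null;  python3 -m jog '[[[-0.8,0,0,0.001,0],[-0.8,0,0,0.001,0],[-0.8,0,0,0.001,0]]]';python3 -m jog '[[[-0.8,0,0,0.001,0],[-0.8,0,0,0.001,0],[-0.8,0,0,0.001,0]]]'
```

```text
time: 5.18
tool_pos: [0.6404, 0.1713, 0.0391]
tool_rot: [3.139, -0.0, 1.571]
contact_force: [0.0, 0.4, -2.0]
opening: 0.0317
grip_force: 20.0
time: 5.43
tool_pos: [0.6398, 0.1718, 0.0373]
tool_rot: [3.141, -0.0, 1.572]
contact_force: [0.5, -0.6, -1.1]
opening: 0.0316
grip_force: 20.0
```

```bash
for i in 1; do python3 -m jog '[[[-0.8,0,0,0.001,0],[-0.8,0,0,0.001,0],[-0.8,0,0,0.001,0]]]' ; python3 -m jog '[[[-0.8,0,0,0.0005,0],[-0.8,0,0,0.001,0],[-0.8,0,0,0.001,0]]]' ; done
```

```text
time: 5.68
tool_pos: [0.6396, 0.1718, 0.0357]
tool_rot: [3.141, 0.0, 1.572]
contact_force: [0.8, -0.0, -1.0]
opening: 0.032
grip_force: 20.0
time: 5.93
tool_pos: [0.6396, 0.1718, 0.0357]
tool_rot: [3.141, 0.0, 1.572]
contact_force: [-2.4, -0.2, 5.5]
opening: 0.0316
grip_force: 20.0
```

```bash
python3 -m jog '[[[0.2,0,0,0,0],[0.4,0,0,0,0],[0.6,0,0,0,0],[1,0,0,0,0],[1,0,0,0,0]]]'>/dev/null;  python3 -m jog '[[[1,0,0,-0.015,0],[1,0,0,-0.035,0],[1,0,0,-0.065,0],[1,0,0,-0.095,0],[1,0,0,-0.115,0]]]'; python3 -m jog '[[[1,-0.015,-0.01,0,0],[1,-0.045,-0.03,0,0],[1,-0.075,-0.05,0,0],[1,-0.105,-0.07,0,0],[1,-0.135,-0.09,0,0]]]'>/dev/null; python3 -m jog '[[[1,-0.03,-0.02,0,0],[1,-0.06,-0.04,0,0],[1,-0.085,-0.055,0,0],[1,-0.1,-0.063,0,0],[1,-0.103,-0.066,0,0]]]'>/dev/null;python3 -m jog '[[[1,0,0,0,0],[1,0,0,0,0]]]' >/dev/null; python3 -c "
from h import *
import cv2
go(.4836,-.0661,.037,np.pi/2)
cv2.imwrite('pics/s1.png',robot.read_camera('scene')[:,:,::-1])"
```

```text
time: 6.77
tool_pos: [0.6404, 0.1719, 0.1527]
tool_rot: [3.138, -0.0, 1.572]
contact_force: [1.2, -0.0, 0.3]
opening: 0.0906
grip_force: 0.0
t 7.77 pos [ 0.4842 -0.0661  0.1498] rot [ 3.1410e+00 -1.0000e-04  1.5713e+00] F [-0.1  0.   0.6] open 0.0916
shift [ 0.     -0.0006  0.1128] turn 0.0005
```

View pics/s1.png

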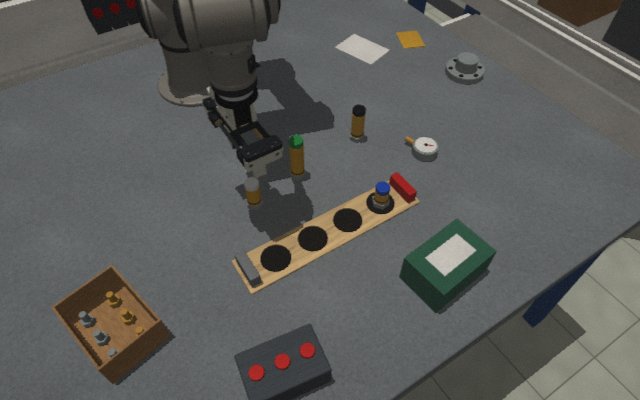

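The blue valve stands upright in the middle of the pad by the red stop (foot about (381,203)); the gripper hovers over the white one at (253,190).

```bash
python3 -m jog '[[[1,0,0,0.025,0],[0.8,0,0,0.055,0],[0.6,0,0,0.085,0],[0.4,0,0,0.105,0],[0.2,0,0,0.113,0]]]' 20 ;python3 -m jog '[[[0,0,0,0,0],[-0.3,0,0,0,0],[-0.5,0,0,0,0],[-0.8,0,0,0,0],[-0.8,0,0,0,0]]]'>/dev/null; python3 -m jog '[[[-0.8,0,0,0,0],[-0.8,0,0,0,0],[-0.8,0,0,0,0],[-0.8,0,0,0,0]]]'; python3 -c "
from h import *
go(.6388,.0813,.147,np.pi/2)"
```

```text
time: 8.23
tool_pos: [0.4826, -0.0648, 0.0339]
tool_rot: [-3.137, -0.001, 1.574]
contact_force: [-0.8, 0.9, 1.3]
opening: 0.0698
grip_force: 0.0
time: 8.98
tool_pos: [0.4843, -0.0666, 0.0376]
tool_rot: [3.14, 0.001, 1.572]
contact_force: [-0.7, 0.7, 6.2]
opening: 0.032
grip_force: 20.0
t 8.98 pos [ 0.4843 -0.0666  0.0376] rot [3.1399e+00 5.0000e-04 1.5717e+00] F [-0.7  0.7  6.2] open 0.032
shift [ 0.1477  0.1548 -0.1092] turn 0.0009
```

```bash
python3 -m jog '[[[-0.8,0,0,-0.01,0],[-0.8,0,0,-0.035,0],[-0.8,0,0,-0.065,0],[-0.8,0,0,-0.09,0],[-0.8,0,0,-0.1,0]]]'; python3 -m jog '[[[-0.8,0.01,0.01,0,0],[-0.8,0.03,0.031,0,0],[-0.8,0.053,0.055,0,0],[-0.8,0.076,0.079,0,0],[-0.8,0.099,0.103,0,0]]]'>/dev/null; python3 -m jog '[[[-0.8,0.022,0.023,0,0],[-0.8,0.039,0.041,0,0],[-0.8,0.049,0.051,0,0],[-0.8,0.049,0.051,0,0],[-0.8,0.049,0.051,0,0]]]'; python3 -m jog '[[[-0.8,0,0,0.02,0],[-0.8,0,0,0.045,0],[-0.8,0,0,0.068,0],[-0.8,0,0,0.082,0],[-0.8,0,0,0.088,0]]]'>/dev/null;  python3 -m jog '[[[-0.8,0,0,0,0],[-0.8,0,0,0.001,0],[-0.8,0,0,0.001,0],[-0.8,0,0,0.001,0]]]'; python3 -m jog '[[[-0.8,0,0,0.001,0],[-0.8,0,0,0.001,0],[-0.8,0,0,0.001,0]]]'
```

```text
time: 9.4
tool_pos: [0.4851, -0.0668, 0.1406]
tool_rot: [3.137, 0.002, 1.572]
contact_force: [1.6, -0.7, -1.1]
opening: 0.0313
grip_force: 20.0
time: 10.23
tool_pos: [0.6372, 0.082, 0.1364]
tool_rot: [-3.14, 0.0, 1.573]
contact_force: [-1.0, 0.5, -1.8]
opening: 0.0315
grip_force: 20.0
time: 10.98
tool_pos: [0.6381, 0.0815, 0.0488]
tool_rot: [3.14, 0.0, 1.571]
contact_force: [0.3, -0.1, -1.2]
opening: 0.032
grip_force: 20.0
time: 11.23
tool_pos: [0.6377, 0.0817, 0.0469]
tool_rot: [3.141, 0.0, 1.572]
contact_force: [0.5, -0.4, -1.3]
opening: 0.0313
grip_force: 20.0
```

```bash
python3 -m jog '[[[-0.8,0,0,0.001,0],[-0.8,0,0,0.001,0],[-0.8,0,0,0.001,0]]]'; python3 -m jog '[[[-0.8,0,0,0.0005,0],[-0.8,0,0,0.0005,0],[-0.8,0,0,0.0005,0]]]'
```

```text
time: 11.48
tool_pos: [0.6378, 0.0818, 0.0464]
tool_rot: [3.141, 0.0, 1.572]
contact_force: [-1.6, -0.4, 4.5]
opening: 0.0313
grip_force: 20.0
time: 11.73
tool_pos: [0.6378, 0.0818, 0.0464]
tool_rot: [3.141, 0.0, 1.572]
contact_force: [-3.0, -0.1, 8.2]
opening: 0.0317
grip_force: 20.0
```

```bash
python3 -m jog '[[[0.2,0,0,0,0],[0.4,0,0,0,0],[0.6,0,0,0,0],[1,0,0,0,0],[1,0,0,0,0]]]'>/dev/null;  python3 -m jog '[[[1,0,0,-0.015,0],[1,0,0,-0.035,0],[1,0,0,-0.065,0],[1,0,0,-0.095,0],[1,0,0,-0.12,0]]]'; python3 -m jog '[[[1,0.01,-0.012,0,0],[1,0.03,-0.036,0,0],[1,0.053,-0.064,0,0],[1,0.076,-0.091,0,0],[1,0.099,-0.119,0,0]]]'>/dev/null; python3 -m jog '[[[1,0.023,-0.027,0,0],[1,0.046,-0.055,0,0],[1,0.064,-0.077,0,0],[1,0.073,-0.088,0,0],[1,0.073,-0.088,0,0]]]'>/dev/null;python3 -m jog '[[[1,0,0,0,0],[1,0,0,0,0]]]' >/dev/null; python3 -c "
from h import *
go(.4305,.2544,.051,np.pi/2)"
```

```text
time: 12.57
tool_pos: [0.6379, 0.0817, 0.1671]
tool_rot: [3.14, 0.0, 1.572]
contact_force: [0.0, -0.2, 0.3]
opening: 0.0905
grip_force: 0.0
t 13.57 pos [0.4316 0.253  0.1653] rot [3.1406e+00 2.0000e-04 1.5714e+00] F [ 0.2 -0.4 -1. ] open 0.0921
shift [ 0.0014 -0.0012  0.1143] turn 0.0006
```

```bash
python3 -m jog '[[[1,0.001,-0.001,0.025,0],[0.8,0.001,-0.001,0.055,0],[0.6,0.001,-0.001,0.085,0],[0.4,0.001,-0.001,0.105,0],[0.2,0.001,-0.001,0.114,0]]]' 20 >/dev/null;python3 -m jog '[[[0,0,0,0,0],[-0.3,0,0,0,0],[-0.5,0,0,0,0],[-0.8,0,0,0,0],[-0.8,0,0,0,0]]]'; python3 -m jog '[[[-0.8,0,0,0,0],[-0.8,0,0,0,0],[-0.8,0,0,0,0],[-0.8,0,0,0,0]]]'; python3 -c "
from h import *
go(.6388,-.0088,.16,np.pi/2)"
```

```text
time: 14.4
tool_pos: [0.4303, 0.2547, 0.0524]
tool_rot: [3.139, -0.001, 1.572]
contact_force: [-0.5, 0.5, -0.2]
opening: 0.0365
grip_force: 0.0
time: 14.73
tool_pos: [0.4302, 0.2548, 0.0522]
tool_rot: [3.139, -0.001, 1.572]
contact_force: [0.3, 1.2, 6.3]
opening: 0.0318
grip_force: 20.0
t 14.73 pos [0.4302 0.2548 0.0522] rot [ 3.1393e+00 -7.0000e-04  1.5720e+00] F [0.3 1.2 6.3] open 0.0318
shift [-0.2638  0.2085 -0.1075] turn 0.0012
```

```bash
python3 -m jog '[[[-0.8,0,0,-0.01,0],[-0.8,0,0,-0.04,0],[-0.8,0,0,-0.075,0],[-0.8,0,0,-0.105,0],[-0.8,0,0,-0.12,0]]]'; python3 -m jog '[[[-0.8,-0.01,0.008,0,0],[-0.8,-0.033,0.026,0,0],[-0.8,-0.058,0.046,0,0],[-0.8,-0.083,0.066,0,0],[-0.8,-0.108,0.086,0,0]]]'>/dev/null; python3 -m jog '[[[-0.8,-0.025,0.02,0,0],[-0.8,-0.05,0.04,0,0],[-0.8,-0.075,0.06,0,0],[-0.8,-0.1,0.08,0,0],[-0.8,-0.12,0.095,0,0]]]'>/dev/null;  python3 -m jog '[[[-0.8,-0.02,0.015,0,0],[-0.8,-0.032,0.024,0,0],[-0.8,-0.036,0.0275,0,0],[-0.8,-0.036,0.0275,0,0],[-0.8,-0.036,0.0275,0,0]]]'; python3 -m jog '[[[-0.8,0,0,0.02,0],[-0.8,0,0,0.05,0],[-0.8,0,0,0.08,0],[-0.8,0,0,0.1,0],[-0.8,0,0,0.108,0]]]'>/dev/null;  python3 -m jog '[[[-0.8,0,0,0,0],[-0.8,0,0,0.001,0],[-0.8,0,0,0.001,0],[-0.8,0,0,0.001,0]]]'; python3 -m jog '[[[-0.8,0,0,0.001,0],[-0.8,0,0,0.001,0],[-0.8,0,0,0.001,0]]]'
```

```text
time: 15.15
tool_pos: [0.4302, 0.255, 0.1751]
tool_rot: [3.138, -0.002, 1.572]
contact_force: [1.0, -0.5, -1.6]
opening: 0.0315
grip_force: 20.0
time: 16.4
tool_pos: [0.6373, -0.009, 0.1701]
tool_rot: [-3.139, -0.001, 1.572]
contact_force: [-0.5, 0.1, -2.7]
opening: 0.0319
grip_force: 20.0
time: 17.15
tool_pos: [0.6387, -0.009, 0.0633]
tool_rot: [3.14, 0.0, 1.572]
contact_force: [0.6, -0.0, -3.7]
opening: 0.0317
grip_force: 20.0
time: 17.4
tool_pos: [0.6383, -0.0093, 0.0614]
tool_rot: [3.141, 0.0, 1.572]
contact_force: [0.3, 0.3, -2.2]
opening: 0.032
grip_force: 20.0
```

```bash
python3 -m jog '[[[-0.8,0,0,0.001,0],[-0.8,0,0,0.001,0],[-0.8,0,0,0.001,0]]]'; python3 -m jog '[[[-0.8,0,0,0.0005,0],[-0.8,0,0,0.0005,0],[-0.8,0,0,0.0005,0]]]'
```

```text
time: 17.65
tool_pos: [0.6383, -0.0093, 0.0602]
tool_rot: [3.141, 0.0, 1.572]
contact_force: [0.4, -0.8, -2.9]
opening: 0.0318
grip_force: 20.0
time: 17.9
tool_pos: [0.6383, -0.0093, 0.0602]
tool_rot: [3.141, 0.0, 1.572]
contact_force: [-1.0, -0.1, 2.6]
opening: 0.0316
grip_force: 20.0
```

```bash
python3 -m jog '[[[0.2,0,0,0,0],[0.4,0,0,0,0],[0.6,0,0,0,0],[1,0,0,0,0],[1,0,0,0,0]]]'>/dev/null;  python3 -m jog '[[[1,0,0,-0.015,0],[1,0,0,-0.035,0],[1,0,0,-0.065,0],[1,0,0,-0.095,0],[1,0,0,-0.12,0]]]'; python3 -m jog '[[[1,0.004,-0.01,0,0],[1,0.014,-0.035,0,0],[1,0.026,-0.065,0,0],[1,0.038,-0.095,0,0],[1,0.05,-0.125,0,0]]]'>/dev/null; python3 -m jog '[[[1,0.01,-0.025,0,0],[1,0.018,-0.044,0,0],[1,0.0215,-0.054,0,0],[1,0.0215,-0.0545,0,0],[1,0.0215,-0.0545,0,0]]]'>/dev/null;python3 -m jog '[[[1,0,0,0,0],[1,0,0,0,0]]]' >/dev/null; python3 -c "
from h import *
go(.4588,.0621,.069,np.pi/2)
import cv2
cv2.imwrite('pics/s2.png',robot.read_camera('scene')[:,:,::-1])"
```

```text
time: 18.73
tool_pos: [0.6385, -0.0093, 0.1818]
tool_rot: [3.14, 0.0, 1.572]
contact_force: [0.3, 0.5, 0.6]
opening: 0.0905
grip_force: 0.0
t 19.73 pos [0.4598 0.0615 0.1796] rot [3.1409e+00 2.0000e-04 1.5712e+00] F [-0.1 -0.5 -0.4] open 0.0917
shift [ 0.0006 -0.0011  0.1106] turn 0.0004
```

View pics/s2.png

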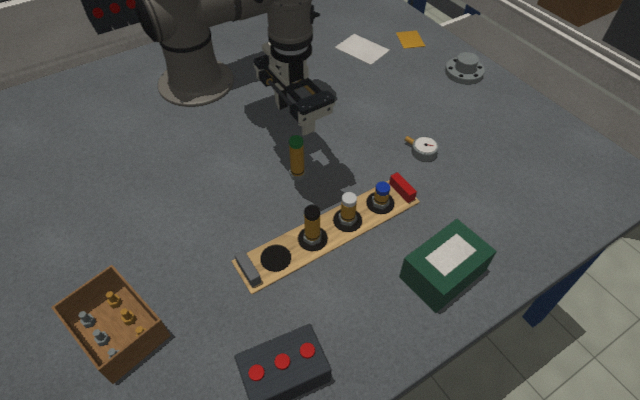

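Blue (382,197), white (348,210) and black (313,230) stand on their pads in order; green is under the gripper at (297,157).

```bash
python3 -m jog '[[[1,0.0005,-0.001,0.025,0],[0.8,0.0005,-0.001,0.055,0],[0.6,0.0005,-0.001,0.085,0],[0.4,0.0005,-0.001,0.103,0],[0.2,0.0005,-0.001,0.11,0]]]' 20 >/dev/null;python3 -m jog '[[[0,0,0,0,0],[-0.3,0,0,0,0],[-0.5,0,0,0,0],[-0.8,0,0,0,0],[-0.8,0,0,0,0]]]'; python3 -m jog '[[[-0.8,0,0,0,0],[-0.8,0,0,0,0],[-0.8,0,0,0,0],[-0.8,0,0,0,0]]]'; python3 -c "
from h import *
go(.6388,-.0986,.2,np.pi/2)"
```

```text
time: 20.62
tool_pos: [0.4584, 0.0625, 0.0707]
tool_rot: [3.139, 0.0, 1.572]
contact_force: [0.2, 0.5, 0.1]
opening: 0.036
grip_force: 0.0
time: 20.95
tool_pos: [0.4584, 0.0625, 0.0706]
tool_rot: [3.139, 0.0, 1.572]
contact_force: [-0.7, 0.2, 6.0]
opening: 0.0314
grip_force: 20.0
t 20.95 pos [0.4584 0.0625 0.0706] rot [3.1394e+00 2.0000e-04 1.5718e+00] F [-0.7  0.2  6. ] open 0.0314
shift [-0.1613  0.1805 -0.129 ] turn 0.001
```

```bash
python3 -m jog '[[[-0.8,0,0,-0.01,0],[-0.8,0,0,-0.04,0],[-0.8,0,0,-0.078,0],[-0.8,0,0,-0.112,0],[-0.8,0,0,-0.13,0]]]'; python3 -m jog '[[[-0.8,-0.009,0.01,0,0],[-0.8,-0.027,0.03,0,0],[-0.8,-0.047,0.053,0,0],[-0.8,-0.067,0.075,0,0],[-0.8,-0.087,0.097,0,0]]]'>/dev/null; python3 -m jog '[[[-0.8,-0.02,0.022,0,0],[-0.8,-0.04,0.044,0,0],[-0.8,-0.06,0.067,0,0],[-0.8,-0.07,0.079,0,0],[-0.8,-0.074,0.083,0,0]]]'>/dev/null;  python3 -m jog '[[[-0.8,0,0,0,0],[-0.8,0,0,0,0]]]'; python3 -m jog '[[[-0.8,0,0,0.02,0],[-0.8,0,0,0.055,0],[-0.8,0,0,0.09,0],[-0.8,0,0,0.11,0],[-0.8,0,0,0.118,0]]]'>/dev/null;  python3 -m jog '[[[-0.8,0,0,0,0],[-0.8,0,0,0.001,0],[-0.8,0,0,0.001,0],[-0.8,0,0,0.001,0]]]'; python3 -m jog '[[[-0.8,0,0,0.001,0],[-0.8,0,0,0.001,0],[-0.8,0,0,0.001,0]]]'
```

```text
time: 21.37
tool_pos: [0.4585, 0.0626, 0.2032]
tool_rot: [3.137, 0.0, 1.572]
contact_force: [1.9, 0.5, -2.9]
opening: 0.0317
grip_force: 20.0
time: 22.37
tool_pos: [0.6369, -0.098, 0.1981]
tool_rot: [-3.139, -0.001, 1.572]
contact_force: [-1.0, -0.7, -2.4]
opening: 0.0313
grip_force: 20.0
time: 23.12
tool_pos: [0.6382, -0.0981, 0.0818]
tool_rot: [3.14, 0.001, 1.572]
contact_force: [-0.5, 0.4, -2.9]
opening: 0.0317
grip_force: 20.0
time: 23.37
tool_pos: [0.6378, -0.0983, 0.0799]
tool_rot: [3.141, 0.0, 1.572]
contact_force: [-0.7, -0.4, -3.2]
opening: 0.032
grip_force: 20.0
```

```bash
python3 -m jog '[[[-0.8,0,0,0.001,0],[-0.8,0,0,0.001,0],[-0.8,0,0,0.001,0]]]'; python3 -m jog '[[[-0.8,0,0,0.0005,0],[-0.8,0,0,0.0005,0],[-0.8,0,0,0.0005,0]]]'
```

```text
time: 23.62
tool_pos: [0.6379, -0.0984, 0.0788]
tool_rot: [3.141, 0.0, 1.572]
contact_force: [0.5, 0.5, -2.0]
opening: 0.0319
grip_force: 20.0
time: 23.87
tool_pos: [0.638, -0.0983, 0.0788]
tool_rot: [3.141, 0.0, 1.572]
contact_force: [-1.2, 0.7, 3.8]
opening: 0.0315
grip_force: 20.0
```

Contact: release, rise, back off and check.

```bash
python3 -m jog '[[[0.2,0,0,0,0],[0.4,0,0,0,0],[0.6,0,0,0,0],[1,0,0,0,0],[1,0,0,0,0]]]'>/dev/null;  python3 -m jog '[[[1,0,0,-0.015,0],[1,0,0,-0.035,0],[1,0,0,-0.065,0],[1,0,0,-0.095,0],[1,0,0,-0.12,0]]]'; python3 -m jog '[[[1,0,-0.015,0,0],[1,0,-0.045,0,0],[1,0,-0.08,0,0],[1,0,-0.115,0,0],[1,0,-0.15,0,0]]]';  python3 -m jog '[[[1,0,-0.025,0,0],[1,0,-0.045,0,0],[1,0,-0.05,0,0],[1,0,-0.05,0,0]]]'; python3 - <<'E'
from h import *
import cv2
a=robot.read_camera('scene')[90:300,200:455,::-1];b=robot.read_camera('top')[120:220,190:460,::-1]
cv2.imwrite('pics/f1.png',cv2.resize(a,None,fx=2.7,fy=2.7,interpolation=cv2.INTER_CUBIC));cv2.imwrite('pics/f2.png',cv2.resize(b,None,fx=2.9,fy=2.9,interpolation=cv2.INTER_CUBIC))
E
```

```text
time: 24.7
tool_pos: [0.638, -0.0983, 0.2003]
tool_rot: [3.14, 0.0, 1.572]
contact_force: [-0.2, -0.0, 0.4]
opening: 0.0905
grip_force: 0.0
time: 25.12
tool_pos: [0.4861, -0.0982, 0.198]
tool_rot: [3.142, 0.0, 1.572]
contact_force: [0.4, -0.3, 0.6]
opening: 0.0917
grip_force: 0.0
time: 25.45
tool_pos: [0.4373, -0.0985, 0.1987]
tool_rot: [3.141, 0.0, 1.571]
contact_force: [0.3, 0.0, 0.8]
opening: 0.0921
grip_force: 0.0
```

View pics/f1.png

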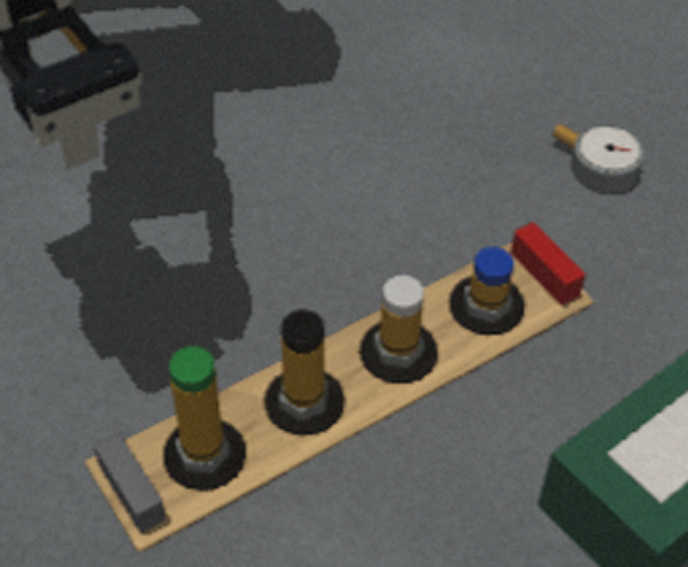

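View pics/f2.png

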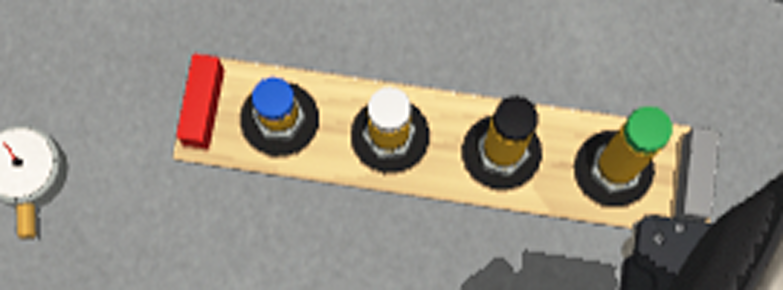

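All four feet sit wholly on the rubber, centred, in order from the red stop: blue (487,303), white (399,347), black (304,398), green (204,452). The gauge is untouched and the gripper is clear.

```bash
python3 -c "
from cell import robot
print(robot.hand_in())"
```

```text
the job is handed in; nothing more can be done
None
```

The four valves stand upright and centred on their pads, rising blue, white, black, green from the red stop; the gauge was left where it lay, and the job was handed in at about 25.5 s (limit 93 s).

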